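Loosen the beads, then hold the dryer lid at its mark

ROBOT

A 6-joint arm with a two-finger parallel gripper is mounted at the origin on the work surface. World frame = base frame: x ahead of the robot, y to its left, z up, the work surface at z = 0. Lengths are in mm, angles in rad, forces in N, time in s.
With the tool pointing down it reaches from about 275 to 750 mm from the base axis. Payload 10.2 kg.
Tool frame: the origin (TCP) lies between the finger pads; the fingertips stand 11 mm ahead of it and the grasp point (between the pads) lies 8 mm behind it; z points along the fingers, y is the line along which they close (so a half turn about z gives the same grasp; the last joint's range is limited). The gripper opens to 85 mm and grips with 20 to 120 N. Pads are 22 mm wide; open, the fingers measure 114 mm over their backs; the gripper's body (76 mm by 85 mm) begins 54 mm behind the grasp point. The pads swing forward as they close: fully open they stand 13 mm farther back than shut.
Start: joints at [1.024, 0.313, 1.498, -0, 1.331, -0.223], TCP at [167.053, 497.719, 242.294] pointing down, gripper open.
Joint ranges: [-2.94, 2.94], [-0.97, 2.17], [0.19, 2.56], [-1.23, 4.37], [0.02, 3.11], [-2.88, 2.88]. Speed limits (rad/s): [2.39, 2.39, 3.01, 3.14, 3.14, 3.14].

INTERFACE

Orientations are given as a unit quaternion [w, x, y, z].
In Python, from rig import sense, eyes, finish_job gives the robot as it stands.
- The arm moves only by the shell command python3 -m jog 'ROWS' [FORCE]. ROWS is JSON, a list of rows, each a list of 7 numbers: the shift along the tool's x, y, z in m, then the turn, a rotation vector about the tool's x, y, z in rad, then the finger opening in m, from 0 to 0.0854. In form: [[dx, dy, dz, rx, ry, rz, gripper], ...]. A call has 1 to 5 rows; each row shifts and turns the commanded pose from where the row before left it, along the tool's axes as they then stand; what a row does not reach is not made up. A row lasts 1/10 s, in which the tool goes at most 50 mm and 8.59 degrees, less where a joint would pass 70% of its speed; a pose out of reach is approached as far as the arm can. A call is refused whole if a number of a shift passes 0.05 or a number of a turn 0.15, either way. A call with a gripper value outside its range is refused whole. The fingers move at their own pace and stop on an object; FORCE is the grip in N (left out, the last holds). Time passes only in rows, so rows that do not move let the fingers close. It gives the time, the measured TCP pose, the force, the opening and the grip force at its end, in the units of the state.
- sense(): the state, without advancing time (a new reading comes with each control period).
- eyes.capture(name): name is "scene" or "top"; returns the picture (400x640x3 uint8, red, green, blue); there is no depth.
- eyes.calibration(name): a dict with "fx", "fy", "cx", "cy" (pixels), "dist" ([k1, k2, p1, p2, k3] as OpenCV has them; the pictures are not rectified), "cam_to_world" (4x4, takes a point from camera to world coordinates). Camera axes: x right, y down, z forward; pixel columns grow to the right and rows downward; lengths in mm; the calibration is good to about 2 mm. A picture is of the moment at which its call begins. calibration takes no time and is no camera call.
- finish_job(): hands the job in; it is judged then, once.
The state is a dict: "time_s": time; "joints": joint angles; "dq": joint speeds; "tau": joint torques, N m; "eef_pos": TCP position; "ee_rot": TCP orientation; "force": force on the tool from outside, world axes, zero at the start; "wrist_torque": the same for the moment, N m; "grip_width": opening from 0.0 (shut) to 1.0 (fully open); "grip_force": force on a finger pad.
Only numpy, scipy, OpenCV 4.12 (cv2) and the standard library are available. Lean on these libraries where they do the work, as an engineer would, in place of code of your own. Each camera call takes 0.05 s, during which the arm holds its last target. There are 200 camera calls.

TASK

Get the wooden beads ready for drying: take the stirring stick from its block and stir round and round in the bowl, down among the beads, until every bead has been carried well away from where it lay, then stand the stick back in its block, all without shifting the bowl or spilling a bead. Then lift the dryer's sprung lid by its handle until it lines up with the marker bar beside it, and finish while still holding the lid steady there, so that a colleague can tip the beads in. Leave the marker and the other things on the bench alone.

Things in the scene. Friction and masses are not known exactly. Their poses are not given: they have to be found in the camera images.
- dryer: The bead dryer: a grey open-topped steel box 200 mm deep (its x), 220 mm wide (y), 110 mm high, closed by a hinged lid, fixed to the table. Origin on the table under the middle of its front wall; its own x axis points from the front wall to the hinge side, z up. A graduated quadrant plate stands on its +y side. Its yaw varies by up to about 0.3 rad.
- lid (a joint): Angle of the dryer's lid, rad: 0 shut, growing as the front edge rises, stop at 1.3. A closing spring plus the lid's 0.3 kg: at the handle it takes about 4 N to start and 7 N at 0.8 rad square to the lid (14 N if pulled straight up); it falls shut when let go.
- lid_handle (a point): Middle of the lid's handle: a round steel bar 12 mm thick, 100 mm long, parallel to the dryer's y, on two end legs; its axis is 35 mm above the lid's top face (gap 29 mm). Lid shut: 30 mm in the dryer's x from its origin, 154 mm above the table. In the lid: 170 mm from the hinge axis towards the front, 43 mm above it. The bar can swivel between finger pads. Lid plate 200 x 220 x 8 mm.
- lid_hinge (a point): Middle of the lid's hinge axis: 200 mm in the dryer's x from its origin, 110.5 mm above the table. The axis runs along the dryer's y. The point turns with the lid: its x axis lies in the lid, pointing from the front edge to the hinge.
- marker (a joint): Setting of the marker, rad: the lid angle asked for (the lid is at the mark when lid equals this). Between 0.45 and 0.8, preset, stiff, to be left alone.
- marker_tip (a point): Front tip of the marker: a thin bare metal bar 225 mm long with a small brass block at its tip, pivoted on the hinge line, 9 mm outside the dryer's +y side wall, standing up at a slant. The lid is at the mark when the lid's side edge runs along this bar. The point's x axis points from the tip to the pivot.
- bowl: White ceramic bowl, loose, about 0.9 kg, standing on the table: 100 mm across at the foot, its wall flaring straight out to 168 mm across at the rim, 45 mm high, wall 5 mm thick. Flat inner floor 6 mm above the table, about 48 mm in radius. Origin in the centre of its underside, z up.
- bead0: One of six loose round waxed (slippery) wooden beads, 24 mm across, 10 g, lying on the bowl's inner floor in a rough ring about 34 mm from its centre. Origin at the bead's centre.
- bead1: One of six loose round waxed (slippery) wooden beads, 24 mm across, 10 g, lying on the bowl's inner floor in a rough ring about 34 mm from its centre. Origin at the bead's centre.
- bead2: One of six loose round waxed (slippery) wooden beads, 24 mm across, 10 g, lying on the bowl's inner floor in a rough ring about 34 mm from its centre. Origin at the bead's centre.
- bead3: One of six loose round waxed (slippery) wooden beads, 24 mm across, 10 g, lying on the bowl's inner floor in a rough ring about 34 mm from its centre. Origin at the bead's centre.
- bead4: One of six loose round waxed (slippery) wooden beads, 24 mm across, 10 g, lying on the bowl's inner floor in a rough ring about 34 mm from its centre. Origin at the bead's centre.
- bead5: One of six loose round waxed (slippery) wooden beads, 24 mm across, 10 g, lying on the bowl's inner floor in a rough ring about 34 mm from its centre. Origin at the bead's centre.
- stick: Stirring stick: plain round light wood rod 16 mm thick, 200 mm long, about 35 g, standing upright and loose in the hole of the wood block. Origin in the centre of its lower end, z along the stick to the upper end. It starts with its lower end 15 mm above the table.
- stand: Dark wood block that holds the stick, 85 x 85 x 75 mm, fixed. Origin in the centre of its underside, z up.
- stand_hole0 (a point): Centre of the mouth of the block's one square hole (31 mm wide, 60 mm deep), at the block's top, 75 mm above the table.
- paint0: Bystander: small upright paint bottle, 34 mm across, 75 mm high. Origin under its centre.
- paint1: Bystander: small upright paint bottle, 34 mm across, 75 mm high. Origin under its centre.
- paint2: Bystander: small upright paint bottle, 34 mm across, 75 mm high. Origin under its centre.
- spool: Bystander: upright thread spool, 44 mm across, 53 mm high. Origin under its centre.
- mallet: Bystander: hammer lying on the table at the left. Origin under its middle.
- palette_knife: Bystander: spatula lying on the table at the right. Origin under its middle.
There are look-alikes about, which are no part of the job. There is more than one size of the stick; the one meant has the size given above.

How it is judged:
By the outcome, as a careful person would: the job done as asked, in the order asked, and still so for the second after the job is handed in, while the arm keeps its last pose, push and grip.
It also fails if it takes over 72 s, if anything falls off the work surface, if the arm or the gripper's body presses on something with over 40 N, if the wrist force passes 120 N, or if a joint passes its speed limit or range.

## Working session

There is one attempt and no reset: what is moved stays moved. The work goes in short steps, Python scripts to look and compute and a shell command to move; the robot and the scene stay as the last step left them, time stands still between calls to the robot, and variables do not carry over. Pictures are saved under pics/ and viewed, at most 10 in all, crops included, and the job is handed in when it is done.

```bash
mkdir -p pics; ls
python3 - <<'E'
from rig import sense,eyes
import cv2,numpy as np
for n in("scene","top"):
    im=eyes.capture(n); cv2.imwrite(f"pics/{n}0.png",im[:,:,::-1])
    c=eyes.calibration(n); print(n,c["fx"],c["fy"],c["cx"],c["cy"],c["dist"]); print(np.round(np.array(c["cam_to_world"]),3).tolist())
s=sense();print(s)
E
```

```text
pics
scene 445.72604422406323 445.72604422406323 320.2496903477966 204.78445267900537 [-0.05567439  0.          0.          0.          0.        ]
[[-0.467, 0.625, -0.626, 1280.359], [0.884, 0.314, -0.346, 426.572], [-0.019, -0.715, -0.699, 992.212], [0.0, 0.0, 0.0, 1.0]]
top 445.27426659428124 445.27426659428124 319.4439324522491 199.3723307016421 [0.00907567 0.         0.         0.         0.        ]
[[0.011, -0.997, 0.076, 386.579], [-1.0, -0.012, -0.01, 16.572], [0.011, -0.076, -0.997, 1735.672], [0.0, 0.0, 0.0, 1.0]]
{'time_s': 0.1, 'joints': array([ 1.02358863e+00,  3.13430668e-01,  1.49831406e+00, -1.51684601e-05,
        1.33100745e+00, -2.23400224e-01]), 'dq': array([ 0.00089008, -0.00052149, -0.00268584,  0.00200651,  0.00048038,
       -0.00223796]), 'tau': array([ 4.00361430e-03, -4.12897789e+01, -2.60141641e+01, -1.02413617e-04,
        2.95557715e-03, -1.41478841e-05]), 'eef_pos': array([166.95149026, 497.53491457, 241.79127002]), 'ee_rot': array([-2.11071877e-04,  1.61195531e-01,  9.86922320e-01, -5.40024257e-04]), 'force': array([ 0.7324184 , -0.08849834, -0.01362924]), 'wrist_torque': array([ 0.04959443, -0.00326084,  0.0105081 ]), 'grip_force': 0.0, 'grip_width': 0.9982534100698479}
```

View pics/scene0.png

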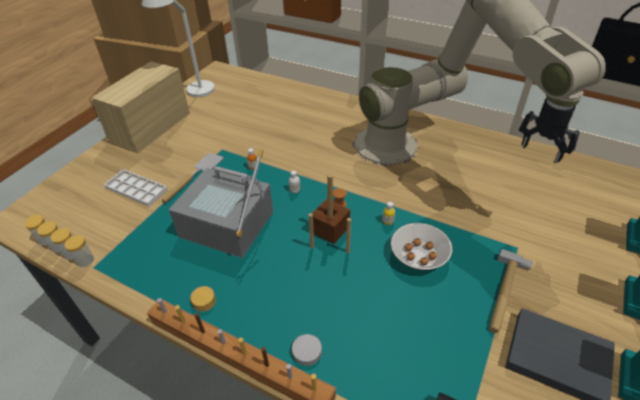

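View pics/top0.png

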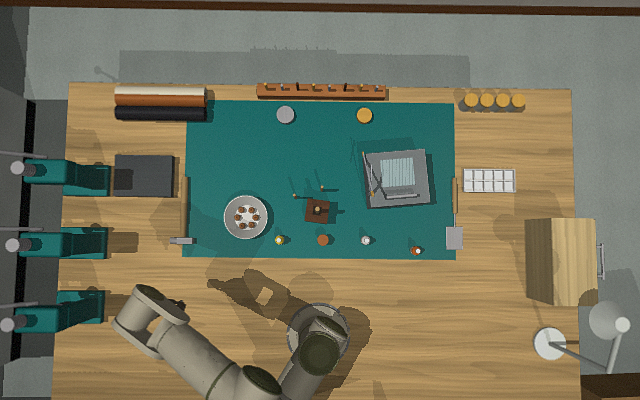

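The scene view shows the dryer at (225,210), the stand with upright rods at (330,215), the bowl at (420,247), paint bottles at (295,180), (389,212) and (251,158), and a spool at (338,198). The thin sticks at (311,230) and (348,232) could be look-alikes, so I'll enlarge.

Run:
```python
import cv2
a=cv2.imread("pics/scene0.png");b=cv2.imread("pics/top0.png")
cv2.imwrite("pics/c1.png",cv2.resize(a[140:290,160:360],None,fx=4,fy=4,interpolation=cv2.INTER_CUBIC))
cv2.imwrite("pics/c2.png",cv2.resize(b[140:260,280:440],None,fx=5,fy=5,interpolation=cv2.INTER_CUBIC))
```

```text
(no output)
```

View pics/c1.png

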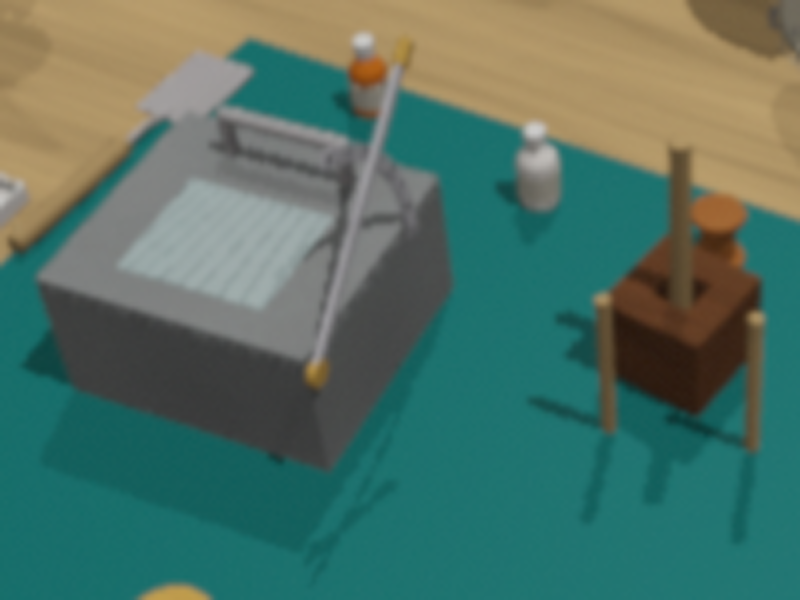

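View pics/c2.png

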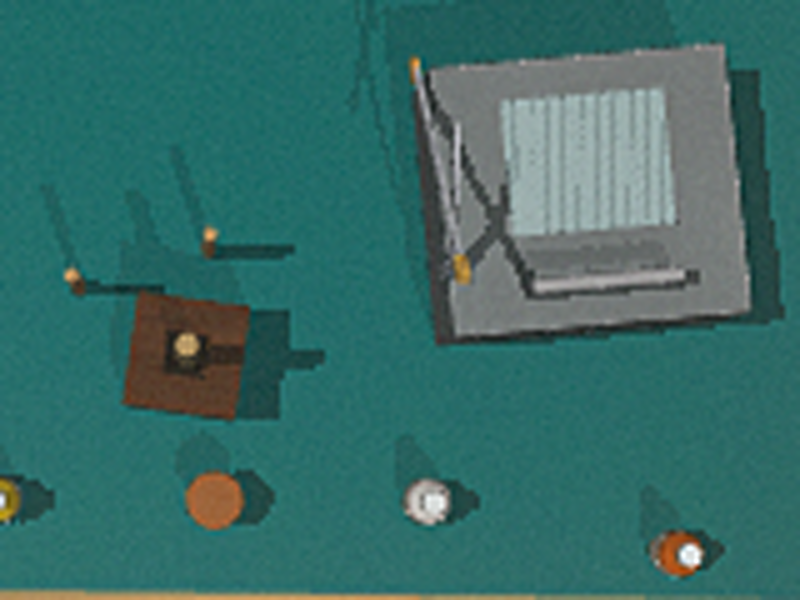

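The second crop shows: 
- **Stick:** the tall thick rod in the block's hole has its top at c1 (680,148) and c2 (187,345). The look-alikes are two thin, short rods standing on the table at c1 (605,365) and (755,380). The one in the block fits the description: 16 mm thick, 200 mm long, standing in the hole.
- **Dryer handle:** c2 (535,287) to (690,275).
- **Marker:** brass tip at c1 (403,50) / c2 (462,268), pivot at c1 (317,373) / c2 (415,68).

```bash
cat > h.py <<'E'
import numpy as np,cv2
from rig import sense,eyes
from scipy.spatial.transform import Rotation as R
C={n:eyes.calibration(n) for n in("scene","top")}
def ray(n,p):
    c=C[n];K=np.array([[c["fx"],0,c["cx"]],[0,c["fy"],c["cy"]],[0,0,1]])
    u=cv2.undistortPoints(np.array([[p]],float),K,np.array(c["dist"]))[0,0]
    T=np.array(c["cam_to_world"]);d=T[:3,:3]@[u[0],u[1],1];return T[:3,3],d/np.linalg.norm(d)
def at(n,p,z):
    o,d=ray(n,p);return o+d*(z-o[2])/d[2]
def tri(ps,pt):
    A=0;b=0;L=[]
    for n,p in(("scene",ps),("top",pt)):
        o,d=ray(n,p);M=np.eye(3)-np.outer(d,d);A=A+M;b=b+M@o;L.append((M,o))
    x=np.linalg.solve(A,b);return x,[np.linalg.norm(M@(x-o)) for M,o in L]
c1=lambda x,y:((x+.5)/4+159.5,(y+.5)/4+139.5)
c2=lambda x,y:((x+.5)/5+279.5,(y+.5)/5+139.5)
def st():
    s=sense();q=s["ee_rot"];r=R.from_quat([q[1],q[2],q[3],q[0]])
    print("t%.2f pos"%s["time_s"],np.round(s["eef_pos"],1),"R",np.round(r.as_matrix(),3).tolist(),"F",np.round(s["force"],1),"gw%.3f gf%.1f"%(s["grip_width"],s["grip_force"]),"j",np.round(s["joints"],2));return s,r
E
python3 - <<'E'
from h import *
np.set_printoptions(precision=1,suppress=True)
print("stick tri",tri(c1(680,148),c2(187,345)),"top@215",at("top",c2(187,345),215),"sc@215",at("scene",c1(680,148),215))
print("block",[at("top",c2(*p),75) for p in((138,292),(250,308),(235,418),(124,402))])
print("lid",[at("top",c2(*p),114) for p in((430,68),(722,44),(750,312),(452,336))])
print("handle top",[at("top",c2(*p),157) for p in((533,287),(692,274))],"scene",[at("scene",c1(*p),157) for p in((222,112),(345,143))])
for nm,a,b in(("tip",(403,50),(462,268)),("piv",(317,373),(415,68))): print(nm,tri(c1(*a),c2(*b)))
print("spool,w,o", at("top",c2(215,500),53),at("top",c2(430,500),75),at("top",c2(683,553),75),at("top",(279,240),75))
print("thin", at("top",c2(210,233),90),at("top",c2(72,274),90),at("scene",c1(608,432),0),at("scene",c1(753,450),0))
im=cv2.imread("pics/top0.png");h=cv2.cvtColor(im,cv2.COLOR_BGR2HSV)
w=((h[...,1]<60)&(h[...,2]>90)).astype(np.uint8);w[:, :215]=0;w[:,275:]=0;w[:185]=0;w[245:]=0
cs,_=cv2.findContours(w,0,1);c=max(cs,key=cv2.contourArea);e=cv2.fitEllipse(cv2.convexHull(c));print(e,at("top",e[0],45))
o=((h[...,0]<20)&(h[...,1]>90)).astype(np.uint8);o[:, :225]=0;o[:,268:]=0;o[:195]=0;o[238:]=0
n,_,s,cc=cv2.connectedComponentsWithStats(o)
ctr=at("top",e[0],45)
for i in range(1,n):
    if s[i,4]>5:p=at("top",cc[i],18);print(s[i,4],cc[i],p,"r",np.linalg.norm(p-ctr*[1,1,0]-[0,0,18]),"ang",np.arctan2(*(p-ctr)[1::-1]))
E
```

```text
stick tri (array([471.1,  10.3, 207.6]), [np.float64(0.5076491087798464), np.float64(0.5076491087797061)]) top@215 [470.9   9.9 215. ] sc@215 [478.5  14.7 215. ]
block [array([517.9,  46.4,  75. ]), array([506.9, -37.5,  75. ]), array([424.6, -27.1,  75. ]), array([435.5,  55.7,  75. ])]
lid [array([ 683.1, -167.2,  114. ]), array([ 703.8, -382.9,  114. ]), array([ 505.6, -402.2,  114. ]), array([ 485.4, -184. ,  114. ])]
handle top [array([ 518.4, -236.4,  157. ]), array([ 529.1, -349.9,  157. ])] scene [array([ 533.4, -338. ,  157. ]), array([ 521.8, -235.4,  157. ])]
tip (array([ 521.4, -171.7,  263. ]), [np.float64(0.46375651415732644), np.float64(0.46375651415734315)])
piv (array([ 683.3, -155.8,  108.8]), [np.float64(1.0587279593852896), np.float64(1.0587279593852283)])
spool,w,o [363.3 -13.3  53. ] [ 365.4 -172.8   75. ] [ 328.4 -361.1   75. ] [360.3 148.9  75. ]
thin [561.3  -6.8  90. ] [529.5  95.2  90. ] [560.6  -3.2  -0. ] [528.4  97.7   0. ]
((245.1974639892578, 216.7110137939453), (43.740257263183594, 44.30147171020508), 49.42515182495117) [446.3 280.8  45. ]
27 [240.8 209.3] [475.6 302.7  18. ] r 36.60158570766456 ang 0.6416643244762359
25 [251.  209.6] [474.9 263.2  18. ] r 33.59508780157258 ang -0.5510248765353263
25 [236.6 217. ] [445.9 318.   18. ] r 37.21063706305321 ang 1.5813559544070561
24 [255.1 217.1] [446.2 247.   18. ] r 33.79642273015522 ang -1.5717836710357982
26 [241.7 225.3] [413.9 297.8  18. ] r 36.578564651101594 ang 2.658122578442165
25 [251.  224.4] [417.9 262.2  18. ] r 33.90548397454221 ang -2.5606993472973074
```

```bash
python3 -m jog '[[0,0,-0.01,0,0,0.14,0.085],[0,0,-0.01,0,0,0.14,0.085],[0,0,0,0,0,0.14,0.085],[0,0,0,0,0,0.14,0.085],[0,0,0,0,0,0.14,0.085]]'; python3 -m jog '[[0,0,0,0,0,0.14,0.085],[0,0,0,0,0,0.14,0.085],[0,0,0,0,0,0.14,0.085],[0,0,0,0,0,0.127,0.085],[0,0,0,0,0,0,0.085]]'; python3 -c "from h import *;st()"
```

```text
time_s: 0.6
eef_pos: [167.0, 497.6, 262.0]
ee_rot: [-0.0, 0.492, 0.87, -0.0]
force: [-0.2, -0.0, -0.1]
grip_width: 0.993
grip_force: 0.0
time_s: 1.1
eef_pos: [167.0, 497.6, 262.0]
ee_rot: [0.0, 0.707, 0.707, -0.0]
force: [0.2, -0.6, 0.0]
grip_width: 0.997
grip_force: 0.0
t1.10 pos [167.  497.6 262. ] R [[0.001, 1.0, -0.0], [1.0, -0.001, -0.001], [-0.001, -0.0, -1.0]] F [ 0.2 -0.6  0. ] gw0.997 gf0.0 j [1.02 0.3  1.46 0.   1.38 1.02]
```

```bash
python3 -m jog '[[-0.02,0.012,0,0,0,0,0.085],[-0.034,0.021,0,0,0,0,0.085],[-0.034,0.021,0,0,0,0,0.085],[-0.034,0.021,0,0,0,0,0.085],[-0.034,0.021,0,0,0,0,0.085]]'; python3 -m jog '[[-0.034,0.021,0,0,0,0,0.085],[-0.034,0.021,0,0,0,0,0.085],[-0.034,0.021,0,0,0,0,0.085],[-0.034,0.021,0,0,0,0,0.085],[-0.034,0.021,0,0,0,0,0.085]]';  python3 -m jog '[[-0.034,0.021,0,0,0,0,0.085],[-0.034,0.021,0,0,0,0,0.085],[-0.034,0.021,0,0,0,0,0.085],[-0.034,0.021,0,0,0,0,0.085],[-0.026,0.019,0,0,0,0,0.085]]'
python3 - <<'E'
from h import *
st()
a=eyes.capture("scene")[:,:,::-1]
cv2.imwrite("pics/s1.png",cv2.resize(a[80:280,240:440],None,fx=3,fy=3,interpolation=cv2.INTER_CUBIC))
E
```

```text
time_s: 1.6
eef_pos: [263.4, 340.3, 262.2]
ee_rot: [0.0, 0.706, 0.709, -0.0]
force: [1.0, -0.6, 0.3]
grip_width: 0.994
grip_force: 0.0
time_s: 2.1
eef_pos: [368.5, 170.2, 262.3]
ee_rot: [0.0, 0.706, 0.708, 0.0]
force: [0.6, 0.6, -0.0]
grip_width: 0.995
grip_force: 0.0
time_s: 2.6
eef_pos: [471.7, 7.7, 262.2]
ee_rot: [-0.0, 0.706, 0.708, -0.0]
force: [0.3, 0.2, 0.7]
grip_width: 0.991
grip_force: 0.0
t2.60 pos [471.7   7.7 262.2] R [[-0.003, 1.0, -0.0], [1.0, 0.003, -0.0], [-0.0, -0.0, -1.0]] F [0.3 0.2 0.7] gw0.991 gf0.0 j [-0.23  0.18  1.62 -0.    1.35 -0.24]
```

View pics/s1.png

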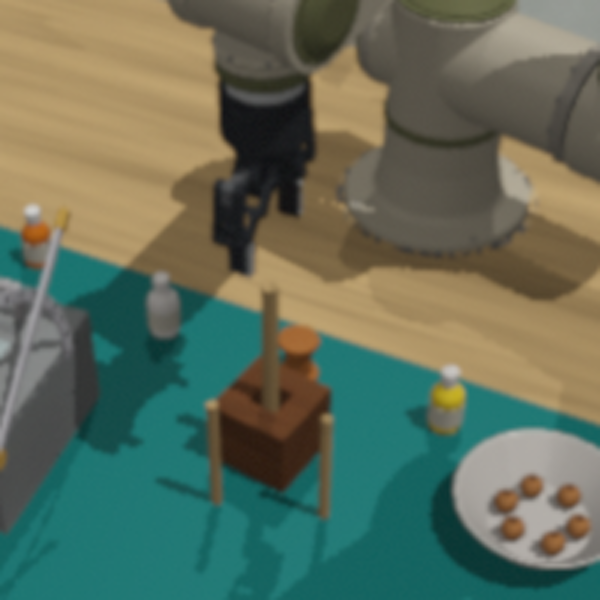

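The picture shows the open fingers, s1 (240,265) and (290,210), straddling the stick's top at (270,290). I'll descend and grip.

```bash
python3 -m jog '[[0.002,0,0.02,0,0,0,0.085],[0,0,0.025,0,0,0,0.085],[0,0,0.025,0,0,0,0.085],[0,0,0.022,0,0,0,0.085],[0,0,0.003,0,0,0,0.085]]'; python3 -m jog '[[0,0,0,0,0,0,0.06],[0,0,0,0,0,0,0.04],[0,0,0,0,0,0,0.025],[0,0,0,0,0,0,0.012],[0,0,0,0,0,0,0.010]]' 50; python3 -m jog '[[0,0,0,0,0,0,0.010],[0,0,0,0,0,0,0.010],[0,0,0,0,0,0,0.010]]' 50; python3 -c "from h import *;st()"
```

```text
time_s: 3.15
eef_pos: [469.8, 12.0, 165.2]
ee_rot: [-0.002, 0.706, 0.708, -0.001]
force: [-0.6, -0.4, 0.5]
grip_width: 0.999
grip_force: 0.0
time_s: 3.65
eef_pos: [471.2, 11.7, 167.9]
ee_rot: [0.0, 0.707, 0.707, 0.0]
force: [-1.7, 0.8, 5.7]
grip_width: 0.172
grip_force: 48.6
time_s: 3.95
eef_pos: [471.2, 11.7, 167.9]
ee_rot: [0.0, 0.707, 0.707, 0.0]
force: [-1.5, 0.3, 5.8]
grip_width: 0.175
grip_force: 48.6
t3.95 pos [471.2  11.7 167.9] R [[-0.0, 1.0, 0.001], [1.0, 0.0, -0.0], [-0.0, 0.001, -1.0]] F [-1.5  0.3  5.8] gw0.175 gf48.6 j [-0.22  0.27  1.76 -0.    1.11 -0.22]
```

```bash
python3 -m jog '[[0,0,-0.01,0,0,0,0.010],[0,0,-0.02,0,0,0,0.010],[0,0,-0.025,0,0,0,0.010],[0,0,-0.02,0,0,0,0.010],[0,0,-0.015,0,0,0,0.010]]'; python3 -m jog '[[0.02,-0.001,0,0,0,0,0.010],[0.03,-0.003,0,0,0,0,0.010],[0.03,-0.003,0,0,0,0,0.010],[0.03,-0.003,0,0,0,0,0.010],[0.03,-0.003,0,0,0,0,0.010]]';  python3 -m jog '[[0.03,-0.003,0,0,0,0,0.010],[0.03,-0.003,0,0,0,0,0.010],[0.03,-0.003,0,0,0,0,0.010],[0.03,-0.003,0,0,0,0,0.010],[0.01,-0.001,0,0,0,0,0.010]]'; python3 -m jog '[[0,0,0,0,0,0,0.010]]'
python3 - <<'E'
from h import *
st()
a=eyes.capture("scene")[:,:,::-1]; b=eyes.capture("top")[:,:,::-1]
o=np.hstack([cv2.resize(a[100:300,340:490],None,fx=3,fy=3,interpolation=cv2.INTER_CUBIC)[:,:450],cv2.resize(b[160:280,205:275],None,fx=5,fy=5,interpolation=cv2.INTER_CUBIC)])
cv2.imwrite("pics/s2.png",o)
E
```

```text
time_s: 4.45
eef_pos: [471.2, 11.7, 259.2]
ee_rot: [0.001, 0.707, 0.707, 0.0]
force: [0.9, -0.1, -0.1]
grip_width: 0.172
grip_force: 48.7
time_s: 4.95
eef_pos: [457.7, 152.9, 257.8]
ee_rot: [0.0, 0.707, 0.707, 0.0]
force: [0.3, 0.6, 0.1]
grip_width: 0.171
grip_force: 48.8
time_s: 5.45
eef_pos: [444.4, 283.8, 257.6]
ee_rot: [-0.0, 0.706, 0.708, 0.0]
force: [1.2, -0.4, -0.3]
grip_width: 0.172
grip_force: 48.7
time_s: 5.55
eef_pos: [444.8, 282.4, 257.4]
ee_rot: [-0.0, 0.706, 0.708, -0.0]
force: [0.6, -0.9, -0.2]
grip_width: 0.176
grip_force: 48.7
t5.55 pos [444.8 282.4 257.4] R [[-0.002, 1.0, -0.0], [1.0, 0.002, -0.0], [-0.0, -0.0, -1.0]] F [ 0.6 -0.9 -0.2] gw0.176 gf48.7 j [ 0.34  0.31  1.47 -0.    1.37  0.34]
```

View pics/s2.png

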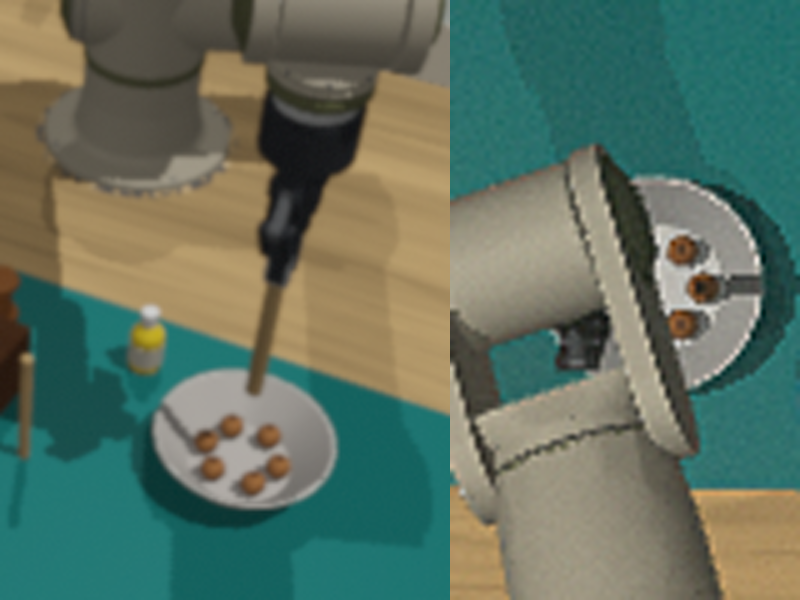

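The stick is held (left half). Its tip is at (254,392), above the bowl, the six beads are still in a ring, and I'll check the tilt from the pixels.

Run:
```python
from h import *
np.set_printoptions(precision=1,suppress=True)
p=lambda x,y:((x+.5)/3+339.5,(y+.5)/3+99.5)
print(at("scene",p(254,388),104),at("scene",p(275,290),240))
print([at("scene",p(*q),18) for q in((205,441),(231,426),(269,435),(278,467),(253,483),(213,468))])
print(np.mean([at("scene",p(*q),18) for q in((205,441),(231,426),(269,435),(278,467),(253,483),(213,468))],axis=0))
c=C["scene"];T=np.array(c["cam_to_world"])
for w in((445,282.4,104),(445,282.4,240)):
    v=T[:3,:3].T@(np.array(w)-T[:3,3]);print(c["fx"]*v[0]/v[2]+c["cx"],c["fy"]*v[1]/v[2]+c["cy"])
```

```text
[441.9 281.5 104. ] [458.4 284.5 240. ]
[array([446.8, 247.7,  18. ]), array([417.9, 263.5,  18. ]), array([412.4, 299.6,  18. ]), array([446.2, 319.3,  18. ]), array([474.8, 304.6,  18. ]), array([474.6, 265.6,  18. ])]
[445.5 283.4  18. ]
424.61238267409885 229.96180257426317
432.57618629296974 192.70627489817144
```

```bash
python3 -m jog '[[0,0.001,0.02,0,0,0,0.010],[0,0,0.025,0,0,0,0.010],[0,0,0.025,0,0,0,0.010],[0,0,0.02,0,0,0,0.010],[0,0,0.005,0,0,0,0.010]]' ; python3 -m jog '[[0,0,0,0,0,0,0.010],[0,0.008,0,0,0,0,0.010],[0,0.01,0,0,0,0,0.010],[0,0.008,0,0,0,0,0.010],[0,0.007,0,0,0,0,0.010]]'; python3 -m jog '[[0.0102,-0.0016,0,0,0,0,0.010],[0.0092,-0.0047,0,0,0,0,0.010],[0.0073,-0.0073,0,0,0,0,0.010],[0.0047,-0.0092,0,0,0,0,0.010],[0.0016,-0.0102,0,0,0,0,0.010]]'; python3 -m jog '[[-0.0016,-0.0102,0,0,0,0,0.010],[-0.0047,-0.0092,0,0,0,0,0.010],[-0.0073,-0.0073,0,0,0,0,0.010],[-0.0092,-0.0047,0,0,0,0,0.010],[-0.0102,-0.0016,0,0,0,0,0.010]]'
python3 - <<'E'
from h import *
st()
a=eyes.capture("scene")[:,:,::-1]
cv2.imwrite("pics/s3.png",cv2.resize(a[200:290,370:470],None,fx=5,fy=5,interpolation=cv2.INTER_CUBIC))
E
```

```text
time_s: 6.15
eef_pos: [445.6, 280.2, 160.6]
ee_rot: [-0.001, 0.708, 0.707, -0.002]
force: [-0.3, 0.0, -0.8]
grip_width: 0.17
grip_force: 48.7
time_s: 6.65
eef_pos: [480.2, 281.7, 162.6]
ee_rot: [0.0, 0.707, 0.707, 0.0]
force: [-0.2, -0.1, -0.5]
grip_width: 0.174
grip_force: 48.7
time_s: 7.15
eef_pos: [444.8, 315.4, 162.3]
ee_rot: [0.0, 0.707, 0.707, -0.0]
force: [-0.0, 0.9, -1.1]
grip_width: 0.174
grip_force: 48.7
time_s: 7.65
eef_pos: [412.4, 281.1, 162.5]
ee_rot: [0.0, 0.707, 0.707, 0.0]
force: [1.3, 0.4, -0.0]
grip_width: 0.172
grip_force: 48.8
t7.65 pos [412.4 281.1 162.5] R [[-0.0, 1.0, 0.0], [1.0, 0.0, 0.0], [0.0, 0.0, -1.0]] F [ 1.3  0.4 -0. ] gw0.172 gf48.8 j [0.36 0.34 1.69 0.   1.12 0.36]
```

View pics/s3.png

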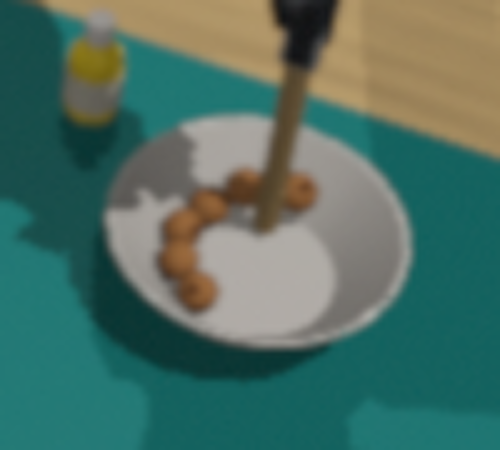

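The stick at s3 (265,230) is pushing a train of five beads round the left side, with one slipped behind at (300,190). All six are inside, and the bowl hasn't visibly moved. I'll keep stirring.

```bash
python3 -m jog '[[-0.0102,0.0016,0,0,0,0,0.010],[-0.0092,0.0047,0,0,0,0,0.010],[-0.0073,0.0073,0,0,0,0,0.010],[-0.0047,0.0092,0,0,0,0,0.010],[-0.0016,0.0102,0,0,0,0,0.010]]'|grep force:; python3 -m jog '[[0.0016,0.0102,0,0,0,0,0.010],[0.0047,0.0092,0,0,0,0,0.010],[0.0073,0.0073,0,0,0,0,0.010],[0.0092,0.0047,0,0,0,0,0.010],[0.0102,0.0016,0,0,0,0,0.010]]'|grep force:
python3 -m jog '[[0.0102,-0.0016,0,0,0,0,0.010],[0.0092,-0.0047,0,0,0,0,0.010],[0.0073,-0.0073,0,0,0,0,0.010],[0.0047,-0.0092,0,0,0,0,0.010],[0.0016,-0.0102,0,0,0,0,0.010]]'|grep force:; python3 -m jog '[[-0.0016,-0.0102,0,0,0,0,0.010],[-0.0047,-0.0092,0,0,0,0,0.010],[-0.0073,-0.0073,0,0,0,0,0.010],[-0.0092,-0.0047,0,0,0,0,0.010],[-0.0102,-0.0016,0,0,0,0,0.010]]'|grep force:
python3 -m jog '[[-0.0102,0.0016,0,0,0,0,0.010],[-0.0092,0.0047,0,0,0,0,0.010],[-0.0073,0.0073,0,0,0,0,0.010],[-0.0047,0.0092,0,0,0,0,0.010],[-0.0016,0.0102,0,0,0,0,0.010]]'|grep force:; python3 -m jog '[[0.0016,0.0102,0,0,0,0,0.010],[0.0047,0.0092,0,0,0,0,0.010],[0.0073,0.0073,0,0,0,0,0.010],[0.0092,0.0047,0,0,0,0,0.010],[0.0102,0.0016,0,0,0,0,0.010]]'
python3 - <<'E'
from h import *
st()
a=eyes.capture("scene")[:,:,::-1];cv2.imwrite("pics/s4.png",a)
def f(im):
    h=cv2.cvtColor(im,cv2.COLOR_BGR2HSV);w=((h[...,1]<60)&(h[...,2]>90)).astype(np.uint8)
    m=np.zeros_like(w);m[218:280,385:457]=1;w*=m
    cs,_=cv2.findContours(w,0,1);c=max(cs,key=cv2.contourArea);print(np.round(cv2.fitEllipse(cv2.convexHull(c)),1) if 0 else cv2.fitEllipse(cv2.convexHull(c)), cv2.boundingRect(c))
    o=((h[...,0]<18)&(h[...,1]>110)).astype(np.uint8)*m
    n,_,s,cc=cv2.connectedComponentsWithStats(o)
    for i in range(1,n):
        if s[i,4]>5: 
            p=at("scene",cc[i],18)-[446,282.3,18];print(s[i,4],np.round(p[:2]),"ang %.2f"%np.arctan2(p[1],p[0]))
f(cv2.imread("pics/scene0.png"));f(a)
E
```

```text
force: [-1.1, 0.8, -0.9]
grip_force: 48.7
force: [-0.5, -0.5, -0.4]
grip_force: 48.9
force: [0.6, 0.6, -0.2]
grip_force: 48.8
force: [0.8, 0.5, 0.0]
grip_force: 48.8
force: [-0.6, 0.2, 0.5]
grip_force: 48.7
time_s: 10.7
eef_pos: [479.6, 282.4, 162.0]
ee_rot: [-0.0, 0.707, 0.707, -0.0]
force: [-0.7, 0.2, 1.2]
grip_width: 0.172
grip_force: 48.7
t10.70 pos [479.6 282.4 162. ] R [[0.0, 1.0, -0.0], [1.0, -0.0, -0.0], [-0.0, -0.0, -1.0]] F [-0.7  0.2  1.2] gw0.172 gf48.7 j [ 0.32  0.45  1.51 -0.    1.18  0.32]
((421.03558349609375, 245.88027954101562), (45.848594665527344, 62.408199310302734), 102.7083511352539) (390, 223, 63, 47)
30 [-28. -19.] ang -2.55
37 [-32.  17.] ang 2.66
33 [ -0. -34.] ang -1.57
34 [ 29. -17.] ang -0.54
36 [-1. 36.] ang 1.60
36 [29. 22.] ang 0.65
((421.3106384277344, 245.86367797851562), (46.103271484375, 61.49433898925781), 103.22699737548828) (392, 222, 61, 48)
274 [13. 21.] ang 1.03
```

```bash
python3 -m jog '[[0.0102,-0.0016,0,0,0,0,0.010],[0.0092,-0.0047,0,0,0,0,0.010],[0.0073,-0.0073,0,0,0,0,0.010],[0.0047,-0.0092,0,0,0,0,0.010],[0.0016,-0.0102,0,0,0,0,0.010]]'|grep force:; python3 -m jog '[[-0.0016,-0.0102,0,0,0,0,0.010],[-0.0047,-0.0092,0,0,0,0,0.010],[-0.0073,-0.0073,0,0,0,0,0.010],[-0.0092,-0.0047,0,0,0,0,0.010],[-0.0102,-0.0016,0,0,0,0,0.010]]'|grep force:
python3 -m jog '[[0,0,0,0,0,0,0.010],[0,0,0,0,0,0,0.010]]'
python3 - <<'E'
from h import *
a=eyes.capture("scene")[:,:,::-1];b=cv2.imread("pics/s4.png")
z=lambda i:cv2.resize(i[200:290,375:465],None,fx=4.4,fy=4.4,interpolation=cv2.INTER_CUBIC)
cv2.imwrite("pics/s5.png",np.hstack([z(b),z(a)]))
E
```

```text
force: [-0.4, -0.3, -1.2]
grip_force: 48.7
force: [0.6, -0.3, -0.3]
grip_force: 48.8
time_s: 11.95
eef_pos: [413.3, 281.4, 162.4]
ee_rot: [-0.0, 0.707, 0.707, 0.0]
force: [0.6, 0.5, -0.6]
grip_width: 0.176
grip_force: 48.9
```

View pics/s5.png

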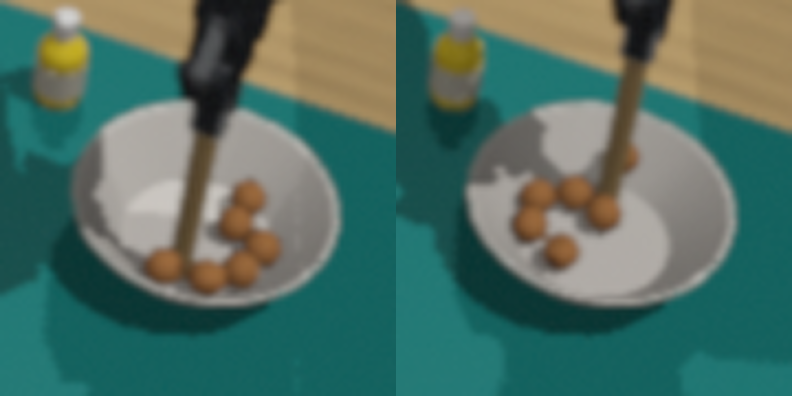

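Both views show all six beads inside: five in a train ahead of the stick and one slipping behind at right (627,157). I'll do one more full turn, then lift.

```bash
python3 -m jog '[[-0.0102,0.0016,0,0,0,0,0.010],[-0.0092,0.0047,0,0,0,0,0.010],[-0.0073,0.0073,0,0,0,0,0.010],[-0.0047,0.0092,0,0,0,0,0.010],[-0.0016,0.0102,0,0,0,0,0.010]]'|grep force:; python3 -m jog '[[0.0016,0.0102,0,0,0,0,0.010],[0.0047,0.0092,0,0,0,0,0.010],[0.0073,0.0073,0,0,0,0,0.010],[0.0092,0.0047,0,0,0,0,0.010],[0.0102,0.0016,0,0,0,0,0.010]]'|grep force:
python3 -m jog '[[0.0102,-0.0016,0,0,0,0,0.010],[0.0092,-0.0047,0,0,0,0,0.010],[0.0073,-0.0073,0,0,0,0,0.010],[0.0047,-0.0092,0,0,0,0,0.010],[0.0016,-0.0102,0,0,0,0,0.010]]'|grep force:; python3 -m jog '[[-0.0016,-0.0102,0,0,0,0,0.010],[-0.0047,-0.0092,0,0,0,0,0.010],[-0.0073,-0.0073,0,0,0,0,0.010],[-0.0092,-0.0047,0,0,0,0,0.010],[-0.0102,-0.0016,0,0,0,0,0.010]]'|grep force:
python3 -m jog '[[0,0,0,0,0,0,0.010],[0,0,-0.005,0,0,0,0.010],[0,0,-0.015,0,0,0,0.010],[0,0,-0.02,0,0,0,0.010],[0,0,-0.025,0,0,0,0.010]]'|grep force:
python3 -m jog '[[0,0,-0.03,0,0,0,0.010],[0,0,-0.005,0,0,0,0.010],[0,0,0,0,0,0,0.010],[0,0,0,0,0,0,0.010]]'
python3 - <<'E'
from h import *
st()
a=eyes.capture("scene")[:,:,::-1]
cv2.imwrite("pics/s6.png",cv2.resize(a[130:290,260:470],None,fx=3.7,fy=3.7,interpolation=cv2.INTER_CUBIC))
E
```

```text
force: [-0.1, 0.6, 0.4]
grip_force: 48.7
force: [0.5, -0.9, -1.2]
grip_force: 48.8
force: [0.2, -0.5, -0.9]
grip_force: 48.8
force: [-0.1, 0.4, -0.9]
grip_force: 48.8
force: [-0.3, 0.4, -0.4]
grip_force: 48.9
time_s: 14.9
eef_pos: [412.8, 281.7, 261.3]
ee_rot: [-0.0, 0.707, 0.707, -0.001]
force: [0.7, 1.3, -0.3]
grip_width: 0.174
grip_force: 48.9
t14.90 pos [412.8 281.7 261.3] R [[-0.0, 1.0, -0.002], [1.0, 0.0, -0.001], [-0.001, -0.002, -1.0]] F [ 0.7  1.3 -0.3] gw0.174 gf48.9 j [0.36 0.24 1.54 0.   1.36 0.36]
```

View pics/s6.png

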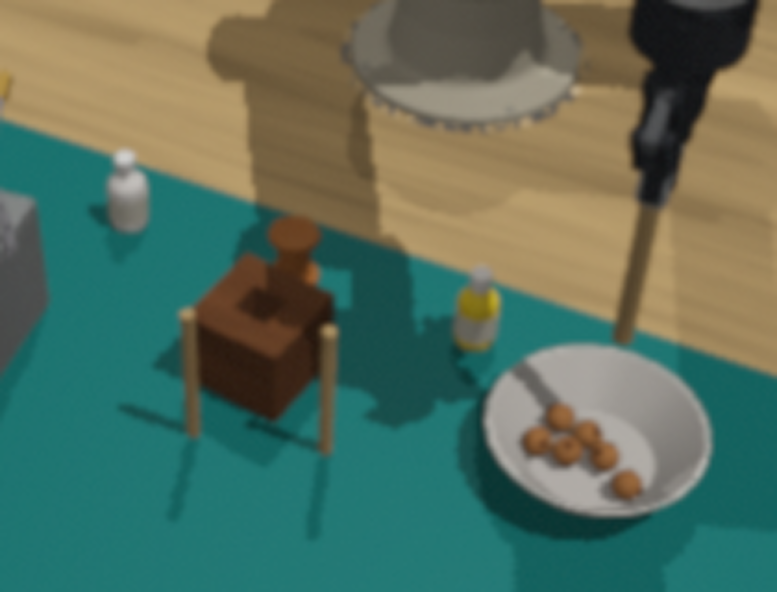

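All six beads are in the bowl, now clustered at s6 (559–627, 416–484). The stick is clear above them with its tip at (624,340), and the hole is at (263,303).

Run:
```python
from h import *
np.set_printoptions(precision=1,suppress=True)
p=lambda x,y:((x+.5)/3.7+259.5,(y+.5)/3.7+129.5)
print("tip",at("scene",p(624,338),108),"up",at("scene",p(649,212),240),"hole",at("scene",p(263,303),75))
print("block",[at("scene",p(*q),75) for q in((249,256),(333,300),(277,355),(198,302))])
```

```text
tip [412.4 282.4 108. ] up [421.1 282.3 240. ] hole [470.4  13.4  75. ]
block [array([427.9, -20.8,  75. ]), array([442.8,  60.9,  75. ]), array([515.2,  48. ,  75. ]), array([492.3, -32.6,  75. ])]
```

```bash
python3 -m jog '[[-0.015,0.004,0,0,0,0,0.010],[-0.03,0.006,0,0,0,0,0.010],[-0.03,0.006,0,0,0,0,0.010],[-0.03,0.006,0,0,0,0,0.010],[-0.03,0.006,0,0,0,0,0.010]]'|grep eef;  python3 -m jog '[[-0.03,0.006,0,0,0,0,0.010],[-0.03,0.006,0,0,0,0,0.010],[-0.03,0.006,0,0,0,0,0.010],[-0.03,0.006,0,0,0,0,0.010],[-0.0157,0.006,0,0,0,0,0.010]]'|grep eef; python3 -m jog '[[0,0,0,0,0,0,0.010],[0,0,0,0,0,0,0.010],[0,0,0,0,0,0,0.010]]'
python3 - <<'E'
from h import *
st()
a=eyes.capture("scene")[:,:,::-1];cv2.imwrite("pics/s7.png",a)
E
```

```text
eef_pos: [440.8, 145.5, 261.3]
eef_pos: [470.9, 9.1, 261.3]
time_s: 16.25
eef_pos: [470.7, 11.8, 261.9]
ee_rot: [-0.0, 0.707, 0.707, -0.0]
force: [-0.7, -0.8, -0.8]
grip_width: 0.173
grip_force: 48.9
t16.25 pos [470.7  11.8 261.9] R [[-0.001, 1.0, -0.001], [1.0, 0.001, 0.0], [0.0, -0.001, -1.0]] F [-0.7 -0.8 -0.8] gw0.173 gf48.9 j [-0.22  0.18  1.62  0.    1.35 -0.23]
```

```bash
python3 -m jog '[[-0.001,0,0.015,0,0,0,0.010],[0,0,0.015,0,0,0,0.010],[0,0,0.012,0,0,0,0.010],[0,0,0.012,0,0,0,0.010],[0,0,0.01,0,0,0,0.010]]'; python3 -m jog '[[0,0,0.012,0,0,0,0.010],[0,0,0.01,0,0,0,0.010],[0,0,0.005,0,0,0,0.010],[0,0,0,0,0,0,0.010]]'
```

```text
time_s: 16.8
eef_pos: [470.8, 10.7, 197.6]
ee_rot: [-0.0, 0.707, 0.707, -0.0]
force: [-0.3, -0.2, 0.1]
grip_width: 0.178
grip_force: 48.9
time_s: 17.2
eef_pos: [470.8, 10.2, 170.8]
ee_rot: [-0.0, 0.707, 0.707, -0.0]
force: [0.3, 0.1, -0.4]
grip_width: 0.169
grip_force: 48.9
```

```bash
python3 -m jog '[[0,0,0.002,0,0,0,0.010],[0,0,0,0,0,0,0.02],[0,0,0,0,0,0,0.03],[0,0,0,0,0,0,0.05],[0,0,0,0,0,0,0.07]]'|grep -E 'force|wid|eef'; python3 -m jog '[[0,0,0,0,0,0,0.07],[0,0,0,0,0,0,0.07],[0,0,-0.01,0,0,0,0.07],[0,0,-0.02,0,0,0,0.07],[0,0,-0.03,0,0,0,0.07]]'|grep -E 'force|wid|eef';python3 -m jog '[[0,0,-0.03,0,0,0,0.07],[0,0,-0.02,0,0,0,0.07],[0,0,0,0,0,0,0.07]]'
python3 - <<'E'
from h import *
a=eyes.capture("top")[:,:,::-1];cv2.imwrite("pics/t8.png",a)
a=eyes.capture("scene")[:,:,::-1];cv2.imwrite("pics/s8.png",a)
b=cv2.imread("pics/scene0.png")
d=cv2.absdiff(a,b).max(2)
print("scene diff stick region",[(y,int(d[y,322:345].max())) for y in range(174,236,6)])
for nm,r in (("stand",(170,260,300,360)),):
    print((d[r[0]:r[1],r[2]:r[3]]>40).sum())
ys,xs=np.where((d[170:260,300:360]>40));print(xs.min()+300 if len(xs) else 0,xs.max()+300 if len(xs) else 0)
# stick top by colour: leftmost/rightmost wood pixels by row
h=lambda im:cv2.cvtColor(im,cv2.COLOR_BGR2HSV)
for im in(b,a):
    for y in(180,190,200,208): print(y,im[y,324:340].sum(1).tolist())
E
```

```text
eef_pos: [471.1, 10.0, 169.5]
force: [1.0, -0.1, 0.2]
grip_width: 0.68
grip_force: 0.0
eef_pos: [470.5, 10.1, 229.8]
force: [0.4, 0.1, 0.4]
grip_width: 0.818
grip_force: 0.0
time_s: 18.5
eef_pos: [471.9, 9.9, 282.4]
ee_rot: [0.002, 0.707, 0.707, 0.002]
force: [0.1, -0.8, -0.1]
grip_width: 0.817
grip_force: 0.0
scene diff stick region [(174, 9), (180, 24), (186, 18), (192, 17), (198, 10), (204, 7), (210, 10), (216, 6), (222, 9), (228, 5), (234, 5)]
127
300 359
180 [438, 435, 405, 317, 231, 209, 223, 251, 319, 397, 434, 439, 438, 436, 430, 424]
190 [254, 257, 249, 228, 207, 211, 221, 239, 259, 285, 309, 312, 309, 309, 309, 309]
200 [248, 227, 205, 197, 197, 206, 221, 230, 223, 201, 175, 152, 141, 136, 134, 133]
208 [153, 158, 170, 176, 186, 202, 217, 227, 221, 197, 187, 192, 193, 194, 196, 198]
180 [450, 430, 364, 258, 220, 226, 245, 288, 371, 438, 455, 455, 452, 449, 444, 438]
190 [265, 267, 264, 234, 216, 227, 240, 255, 279, 310, 325, 323, 320, 317, 323, 322]
200 [258, 236, 213, 205, 210, 221, 233, 240, 225, 201, 182, 159, 146, 144, 139, 139]
208 [162, 172, 185, 196, 204, 217, 229, 233, 218, 195, 197, 201, 200, 203, 204, 207]
```

Comparing pixels, the stick stands where it did (under 1 px shift). Now the lid.

```bash
python3 -m jog '[[0,0,-0.02,0,0,0,0.07],[0,0,-0.025,0,0,0,0.07],[-0.01,0.002,-0.02,0,0,0,0.07],[-0.03,0.005,0,0,0,0,0.07],[-0.035,0.006,0,0,0,0,0.07]]'|grep eef; python3 -m jog '[[-0.035,0.006,0,0,0,0,0.07],[-0.035,0.006,0,0,0,0,0.07],[-0.035,0.006,0,0,0,0,0.07],[-0.035,0.006,0,0,0,0,0.07],[-0.035,0.006,0,0,0,0,0.07]]'|grep eef; python3 -m jog '[[-0.035,0.006,0,0,0,0,0.07],[-0.015,0.0046,0,0,0,0,0.07],[0,0,0,0,0,-0.094,0.07],[0,0,0,0,0,0,0.07],[0,0,0,0,0,0,0.07]]';python3 - <<'E'
from h import *
st()
a=eyes.capture("scene")[:,:,::-1];cv2.imwrite("pics/s9.png",a)
E
```

```text
eef_pos: [484.0, -65.2, 343.7]
eef_pos: [513.9, -241.4, 342.8]
time_s: 20.1
eef_pos: [524.6, -289.7, 343.5]
ee_rot: [-0.001, 0.674, 0.739, -0.0]
force: [0.4, 0.9, -1.0]
grip_width: 0.82
grip_force: 0.0
t20.10 pos [ 524.6 -289.7  343.5] R [[-0.092, 0.996, -0.001], [0.996, 0.092, 0.001], [0.001, -0.001, -1.0]] F [ 0.4  0.9 -1. ] gw0.820 gf0.0 j [-0.7   0.45  1.05  0.    1.65 -0.79]
```

```bash
python3 -m jog '[[0,0,0.02,0,0,0,0.07],[0,0,0.03,0,0,0,0.07],[0,0,0.03,0,0,0,0.07],[0,0,0.03,0,0,0,0.07],[0,0,0.02,0,0,0,0.07]]'|grep -E 'eef|force'; python3 -m jog '[[0,0,0.02,0,0,0,0.07],[0,0,0.02,0,0,0,0.07],[0,0,0.017,0,0,0,0.07],[0,0,0.01,0,0,0,0.07],[0,0,0,0,0,0,0.07]]'|grep -E 'eef|force'; python3 -m jog '[[0,0,0,0,0,0,0.05],[0,0,0,0,0,0,0.035],[0,0,0,0,0,0,0.02],[0,0,0,0,0,0,0.005],[0,0,0,0,0,0,0.005]]' 60;python3 -m jog '[[0,0,0,0,0,0,0.005],[0,0,0,0,0,0,0.005],[0,0,0,0,0,0,0.005]]' 60
```

```text
eef_pos: [524.1, -289.1, 212.1]
force: [0.1, -0.5, 0.2]
grip_force: 0.0
eef_pos: [524.3, -289.4, 146.2]
force: [0.5, 0.6, -0.1]
grip_force: 0.0
time_s: 21.65
eef_pos: [523.5, -290.2, 147.7]
ee_rot: [-0.001, 0.673, 0.74, -0.001]
force: [-8.1, -0.6, 4.4]
grip_width: 0.12
grip_force: 58.5
time_s: 21.95
eef_pos: [523.5, -290.2, 147.7]
ee_rot: [-0.001, 0.673, 0.74, -0.001]
force: [-8.2, 0.6, 4.2]
grip_width: 0.115
grip_force: 58.5
```

Run:
```python
import numpy as np
th=np.append(np.arange(0,0.701,0.05),[.75]);k=0.3
def tcp(a):
    t=k*a;return np.array([-170*np.cos(a)+43.5*np.sin(a)-8*np.sin(t),170*np.sin(a)+43.5*np.cos(a)-8*np.cos(t)])
for a,b in zip(th,th[1:]):
    d=tcp(b)-tcp(a);t=k*a
    print("%.2f dy %.1f dz %.1f rx %.3f"%(b,d@[np.cos(t),-np.sin(t)],d@[-np.sin(t),-np.cos(t)],k*(b-a)))
```

```text
0.05 dy 2.3 dz -8.4 rx 0.015
0.10 dy 2.6 dz -8.4 rx 0.015
0.15 dy 2.9 dz -8.3 rx 0.015
0.20 dy 3.1 dz -8.1 rx 0.015
0.25 dy 3.4 dz -8.0 rx 0.015
0.30 dy 3.7 dz -7.9 rx 0.015
0.35 dy 4.0 dz -7.8 rx 0.015
0.40 dy 4.2 dz -7.6 rx 0.015
0.45 dy 4.5 dz -7.5 rx 0.015
0.50 dy 4.8 dz -7.3 rx 0.015
0.55 dy 5.0 dz -7.1 rx 0.015
0.60 dy 5.3 dz -6.9 rx 0.015
0.65 dy 5.5 dz -6.7 rx 0.015
0.70 dy 5.7 dz -6.5 rx 0.015
0.75 dy 6.0 dz -6.3 rx 0.015
```

```bash
python3 -m jog '[[0,0.0013,-0.0084,0.015,0,0,0.005],[0,0.0026,-0.0084,0.015,0,0,0.005],[0,0.0029,-0.0083,0.015,0,0,0.005],[0,0.0031,-0.0081,0.015,0,0,0.005],[0,0.0034,-0.008,0.015,0,0,0.005]]' 80; python3 -m jog '[[0,0.0037,-0.0079,0.015,0,0,0.005],[0,0.004,-0.0078,0.015,0,0,0.005],[0,0.0042,-0.0076,0.015,0,0,0.005],[0,0.0045,-0.0075,0.015,0,0,0.005],[0,0,0,0,0,0,0.005]]'; python3 -c "
from h import *
st()
cv2.imwrite('pics/s10.png',eyes.capture('scene')[:,:,::-1])"
```

```text
time_s: 22.45
eef_pos: [537.8, -288.7, 187.4]
ee_rot: [-0.027, 0.673, 0.739, -0.029]
force: [-6.0, -1.7, -5.2]
grip_width: 0.108
grip_force: 77.9
time_s: 22.95
eef_pos: [556.8, -286.9, 217.3]
ee_rot: [-0.048, 0.672, 0.738, -0.052]
force: [-12.7, 0.2, 0.5]
grip_width: 0.108
grip_force: 78.6
t22.95 pos [ 556.8 -286.9  217.3] R [[-0.093, 0.986, -0.14], [0.996, 0.093, -0.012], [0.001, -0.141, -0.99]] F [-12.7   0.2   0.5] gw0.108 gf78.6 j [-0.63  0.63  1.09 -0.09  1.53 -0.71]
```

```bash
python3 -m jog '[[0,0.0036,-0.0073,0.015,0,0,0.005],[0,0.0044,-0.0071,0.015,0,0,0.005],[0,0.0053,-0.0069,0.015,0,0,0.005],[0,0.0055,-0.0067,0.015,0,0,0.005],[0,0.0057,-0.0065,0.015,0,0,0.005]]'; python3 -m jog '[[0,0,0,0,0,0,0.005],[0,0,0,0,0,0,0.005]]';  python3 - <<'E'
from h import *
s,r=st()
a=eyes.capture('scene')[:,:,::-1];b=eyes.capture('top')[:,:,::-1]
cv2.imwrite('pics/s11.png',a);cv2.imwrite('pics/t11.png',b)
# grasp point in dryer frame (x along yaw .094) relative to hinge from (694.6,-274.3,110.5)
g=s["eef_pos"]-8*r.as_matrix()[:,2];d=g-[694.6,-274.3,110.5];x=d[0]*np.cos(.094)+d[1]*np.sin(.094)
phi=np.arctan2(d[2],-x);print("radius",np.hypot(x,d[2]),"expected",np.hypot(170,43.5),"theta",phi-np.arctan2(43.5,170))
z=lambda i,f:cv2.resize(i,None,fx=f,fy=f,interpolation=cv2.INTER_CUBIC)
p=z(a[135:270,165:295],4);q=z(b[140:245,345:435],3);o=np.zeros((540,790,3),np.uint8);o[:,:520]=p;o[:315,520:]=q;cv2.imwrite("pics/s12.png",o)
E
```

```text
time_s: 23.5
eef_pos: [586.0, -284.0, 246.8]
ee_rot: [-0.074, 0.67, 0.735, -0.08]
force: [-13.1, 0.0, -0.3]
grip_width: 0.106
grip_force: 78.2
time_s: 23.7
eef_pos: [586.6, -284.0, 247.6]
ee_rot: [-0.072, 0.67, 0.735, -0.079]
force: [-10.4, 1.1, 3.4]
grip_width: 0.104
grip_force: 78.1
t23.70 pos [ 586.6 -284.   247.6] R [[-0.093, 0.973, -0.212], [0.996, 0.091, -0.019], [0.001, -0.213, -0.977]] F [-10.4   1.1   3.4] gw0.104 gf78.1 j [-0.58  0.72  0.86 -0.13  1.73 -0.68]
radius 179.92018960520923 expected 175.4772064970263 theta 0.6855240169101826
```

View pics/s12.png

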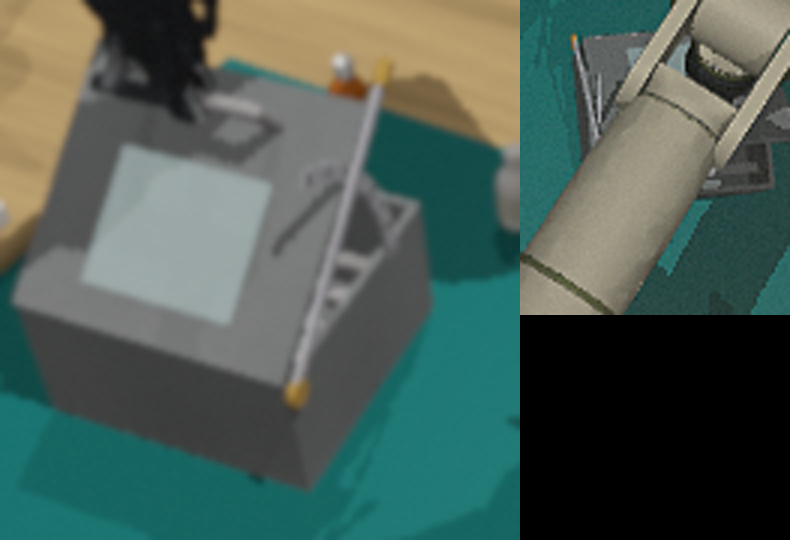

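The lid is nearly level with the marker bar. Its side edge runs under the bar from (293,390) up to about (365,105), and the tip block is at (382,70). I'll measure both angles with the same projection model.

```bash
cat > fit.py <<'E'
from h import *
from scipy.ndimage import map_coordinates as mc, gaussian_filter as gf
H=np.array([694.6,-274.3,110.5]);yw=.094
ex=np.array([np.cos(yw),np.sin(yw),0]);ey=np.array([-np.sin(yw),np.cos(yw),0]);ez=np.array([0,0,1.])
def proj(n,P):
    c=C[n];T=np.linalg.inv(np.array(c["cam_to_world"]));K=np.array([[c["fx"],0,c["cx"]],[0,c["fy"],c["cy"]],[0,0,1]])
    return cv2.projectPoints(P.astype(float),cv2.Rodrigues(T[:3,:3])[0],T[:3,3],K,np.array(c["dist"]))[0][:,0]
def pt(th,u,v,w): # u toward front from hinge, v along y, w above lid bottom
    u,v,w=np.broadcast_arrays(*map(np.asarray,(u,v,w)))
    return H+np.outer(-u*np.cos(th)+w*np.sin(th),ex)+np.outer(v,ey)+np.outer(u*np.sin(th)+w*np.cos(th),ez)
def samp(im,q): return np.stack([mc(im[...,k],[q[:,1],q[:,0]],order=1) for k in range(3)],1)
def lid(im,ths,vs):
    im=gf(im.astype(float),(.5,.5,0));r=[]
    for t in ths: r.append(np.linalg.norm(samp(im,proj("scene",pt(t,196,vs,8)))-samp(im,proj("scene",pt(t,204,vs,8))),axis=1).mean())
    return ths[np.argmax(r)],max(r)
def bar(im,n,ths,us):
    im=im.astype(float);r=[]
    for t in ths:
        f=lambda d:samp(im,proj(n,pt(t+d,us,119,0))).mean(1)
        r.append((f(0)-.5*f(.04)-.5*f(-.04)).mean())
    return ths[np.argmax(r)],max(r)
E
python3 - <<'E'
from fit import *
g=cv2.imread
print("shut",lid(g("pics/scene0.png"),np.arange(-.15,.2,.005),np.linspace(-100,95,50)))
for f in("s10","s11"):
  for v in((40,104),(55,90)): print(f,lid(g(f"pics/{f}.png"),np.arange(.3,.95,.005),np.linspace(*v,30)))
for f in("scene0","s11"):
  for u in((40,210),(100,205),(150,210)): print(f,"bar",bar(g(f"pics/{f}.png"),"scene",np.arange(.4,.95,.005),np.linspace(*u,60)))
print("tip",proj("scene",pt(.755,[225,0],119,0)))
E
```

```text
shut (np.float64(0.0750000000000002), np.float64(57.6600100375313))
s10 (np.float64(0.8350000000000004), np.float64(97.90461199018128))
s10 (np.float64(0.8000000000000005), np.float64(117.4717792631413))
s11 (np.float64(0.7000000000000004), np.float64(55.47040776731739))
s11 (np.float64(0.6600000000000004), np.float64(49.81347247487125))
scene0 bar (np.float64(0.7750000000000004), np.float64(9.702583822357713))
scene0 bar (np.float64(0.7750000000000004), np.float64(13.544733288063053))
scene0 bar (np.float64(0.7700000000000004), np.float64(18.517101688235016))
s11 bar (np.float64(0.7650000000000003), np.float64(11.682447686054125))
s11 bar (np.float64(0.7650000000000003), np.float64(16.14418753215604))
s11 bar (np.float64(0.7650000000000003), np.float64(21.011096142140826))
tip [[260.5270109  151.4234161 ]
 [238.33964137 232.46730329]]
```

Run:
```python
from fit import *
from scipy.optimize import minimize_scalar as ms, least_squares as ls
s12=lambda x,y:((x+.5)/4+164.5,(y+.5)/4+134.5)
shut=[c1(*p) for p in((197,180),(335,218),(262,308),(120,262))];now=np.array([s12(*p) for p in((122,143),(272,183),(232,325),(82,280))])
uv=[]
for p in shut:
    d=at("scene",p,118.5)-H;uv.append((-d@ex,d@ey))
uv=np.array(uv);print(np.round(uv,1))
r=ls(lambda t:(proj("scene",pt(t[0],uv[:,0],uv[:,1],8))-now).ravel(),[.7]);print("theta",r.x,r.fun.round(2))
for t in(.65,.687,.72,.75):print(t,proj("scene",np.vstack([pt(t,200,110,8),pt(t,170,50,49)])).round(1).tolist())
print("picked",s12(365,105),s12(262,110))
```

```text
[[129.1 -55. ]
 [130.2  62.2]
 [ 32.   60.1]
 [ 34.2 -58.7]]
theta [0.72598972] [ 0.61  0.31 -0.54 -0.09 -1.27 -0.89 -0.01 -1.55]
0.65 [[257.1, 160.6], [227.8, 162.0]]
0.687 [[256.0, 160.0], [226.6, 162.1]]
0.72 [[255.0, 159.6], [225.4, 162.2]]
0.75 [[254.0, 159.2], [224.3, 162.4]]
picked (255.875, 160.875) (230.125, 162.125)
```

```bash
python3 -m jog '[[0,0.0022,-0.003,0,0,0,0.005],[0,0.0023,-0.003,0,0,0,0.005],[0,0.0023,-0.0026,0,0,0,0.005],[0,0,0,0,0,0,0.005],[0,0,0,0,0,0,0.005]]'; python3 -m jog '[[0,0,0,0,0,0,0.005],[0,0,0,0,0,0,0.005],[0,0,0,0,0,0,0.005]]';  python3 - <<'E'
from h import *
s,r=st()
b=s["eef_pos"]-6.3*r.as_matrix()[:,2]-[523.5,-290.2,154];dx=b[0]*np.cos(.094)+b[1]*np.sin(.094)
print("dx,dz",dx,b[2],"theta",2*np.arcsin(np.hypot(dx,b[2])/351), "phi-based", np.arctan2(43.5+b[2],170-dx)-.2505)
a=eyes.capture('scene')[:,:,::-1];cv2.imwrite('pics/s13.png',a)
# glass patch tracking: register shut glass homographies
from fit import *
im0=cv2.imread("pics/scene0.png").astype(float);
from scipy.optimize import least_squares as ls
def glass(f):
    h=cv2.cvtColor(cv2.imread(f),cv2.COLOR_BGR2LAB).astype(int);g=cv2.imread(f).astype(int)
    m=((g.sum(2)>400)&(abs(g[...,2]-g[...,0])<40)).astype(np.uint8);k=np.zeros_like(m);k[165:220,180:238]=1;m*=k
    cs,_=cv2.findContours(m,0,2);c=max(cs,key=cv2.contourArea);return cv2.contourArea(c),cv2.minAreaRect(c),cv2.approxPolyDP(c,3,True)[:,0].tolist()
for f in("scene0","s11","s13"):print(f,glass(f"pics/{f}.png"))
E
```

```text
time_s: 24.3
eef_pos: [594.9, -283.2, 253.7]
ee_rot: [-0.073, 0.67, 0.735, -0.079]
force: [-9.8, 0.5, -1.1]
grip_width: 0.106
grip_force: 78.3
time_s: 24.6
eef_pos: [594.9, -283.2, 253.6]
ee_rot: [-0.073, 0.67, 0.735, -0.079]
force: [-9.6, 1.4, -1.7]
grip_width: 0.108
grip_force: 78.3
t24.60 pos [ 594.9 -283.2  253.6] R [[-0.093, 0.973, -0.213], [0.996, 0.091, -0.018], [0.002, -0.214, -0.977]] F [-9.6  1.4 -1.7] gw0.108 gf78.3 j [-0.57  0.74  0.81 -0.13  1.76 -0.68]
dx,dz 73.06244979397788 105.74670288335773 theta 0.749818672007758 phi-based 0.7442641194867112
scene0 (1009.0, ((214.02700805664062, 199.66217041015625), (44.70105743408203, 28.893938064575195), 17.10272979736328), [[189, 205], [225, 217], [237, 201], [237, 192], [207, 184]])
s11 (1371.0, ((208.53671264648438, 192.71102905273438), (39.749794006347656, 38.02571105957031), 16.699243545532227), [[196, 172], [185, 205], [221, 216], [232, 181]])
s13 (1342.0, ((207.93121337890625, 192.7293701171875), (39.17510223388672, 37.451011657714844), 16.699243545532227), [[195, 172], [185, 205], [221, 216], [231, 181]])
```

Run:
```python
from fit import *
def br(f,x,y,r=5):
    h=cv2.cvtColor(cv2.imread(f),cv2.COLOR_BGR2HSV).astype(float);k=h[y-r:y+r+1,x-r:x+r+1]
    w=((k[...,0]>12)&(k[...,0]<30))*np.clip(k[...,1]-120,0,None);Y,X=np.mgrid[y-r:y+r+1,x-r:x+r+1];return ((w*X).sum()/w.sum(),(w*Y).sum()/w.sum()),w.astype(int)
st_,w1=br("pics/scene0.png",261,152);tt,w2=br("pics/top0.png",372,193)
sp,_=br("pics/scene0.png",239,233);tp,_=br("pics/top0.png",363,153)
print(st_,tt,sp,tp);print(w1);print(w2)
a,ea=tri(st_,tt);b,eb=tri(sp,tp);print(a,ea,b,eb)
d=a-b;print("rel pivot",np.arctan2(d[2],-d@ex),np.linalg.norm(d));d=a-H;print("rel H",np.arctan2(d[2],-d@ex),np.hypot(d[2],d@ex))
```

```text
(np.float64(259.92), np.float64(152.71)) (np.float64(371.8490566037736), np.float64(193.15608919382504)) (np.float64(238.72549019607843), np.float64(233.41666666666666)) (np.float64(362.25), np.float64(152.8858695652174))
[[ 0  0  0  0  0  0  0  0  0  0  0]
 [ 0  0  0  0  0  0  0  0  0  0  0]
 [ 0  0  0  0 10 11  2  0  0  0  0]
 [ 0  0  0 11 26 28 15  0  0  0  0]
 [ 0  0  0 19 32 35 23  0  0  0  0]
 [ 0  0  2 25 34 35 23  0  0  0  0]
 [ 0  0 11 30 35 36 14  0  0  0  0]
 [ 0  0 13 28 34 32  8  0  0  0  0]
 [13  0  0  0 17 26  6  0  0  0  0]
 [29  0  0  0  0  8  0  0  0  0  0]
 [29  0  0  0  0  0  0  0  0  0  0]]
[[ 0  0  0  0  0  0  0  0  0  0  0]
 [ 0  0  0  0  0  0  0  0  0  0  0]
 [ 0  0  0  0  0  0  0  0  0  0  0]
 [ 0  0  0  0 44 63  0  0  0  0  0]
 [ 0  0  0  0 44 41  9  0  0  0  0]
 [ 0  0  0  0 44 33 39  0  0  0  0]
 [ 0  0  0  0 49 41 44  0  0  0  0]
 [ 0  0  0  0 43 44 44  0  0  0  0]
 [ 0  0  0  0  0  1  0  0  0  0  0]
 [ 0  0  0  0  0  0  0  0  0  0  0]
 [ 0  0  0  0  0  0  0  0  0  0  0]]
[ 522.12168599 -172.07116099  261.30884192] [np.float64(0.2725835752983723), np.float64(0.27258357529836635)] [ 684.68978643 -154.86904309  108.4830478 ] [np.float64(0.6734755656332189), np.float64(0.6734755656332989)]
rel pivot 0.7517733552722735 223.78566416709947
rel H 0.7492631755913918 221.4197092360597
```

The marker measures 0.750 rad and the lid 0.747 rad. It's steady and firmly gripped, so I'll hand it in.

```bash
python3 -c "
from rig import finish_job
print(finish_job())"
```

```text
the job is handed in; nothing more can be done
None
```

I stirred the beads 3.5 turns with none spilled, stood the stick back in its block, and handed the job in at about 25 s with the gripper holding the lid at about 0.75 rad, against a measured marker setting of 0.75 rad. I couldn't tell the beads apart to confirm that each one was carried far enough.

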